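# Thread the guard rail through the bread stand

### The arm

A 7-joint arm with a two-finger parallel gripper is mounted at the origin on the work surface. World frame = base frame: x ahead of the robot, y to its left, z up, the work surface at z = 0. Lengths are in m, angles in rad, forces in N, time in s.
With the tool pointing down it reaches from about 0.425 to 0.825 m from the base axis. Payload 3.6 kg.
Tool frame: the origin (TCP) lies where the fingers leave the gripper's body, on its centre line; the fingertips stand 73 mm ahead of it and the grasp point (between the pads) lies 54 mm ahead of it; z points along the fingers, y is the line along which they close (so a half turn about z gives the same grasp; the last joint's range is limited). The gripper opens to 85 mm and grips with 20 to 120 N. Pads are 22 mm wide; open, the fingers measure 114 mm over their backs; the gripper's body (76 mm by 85 mm) begins 54 mm behind the grasp point. The pads swing forward as they close: fully open they stand 13 mm farther back than shut.
Start: joints at [-1.355, 0.615, -0.013, 1.423, 0.008, 1.103, -0.04], TCP at [0.156, 0.631, 0.304] pointing down, gripper open.
Joint ranges: [-3.12, 3.12], [-0.3, 2.06], [-1.34, 1.32], [0.26, 2.42], [-1.36, 4.5], [0.01, 1.98], [-2.84, 2.84]. Speed limits (rad/s): [2.79, 2.79, 3.14, 3.14, 3.14, 3.14, 3.14].

### API

Orientations are given as a unit quaternion [x, y, z, w].
In Python, from station import arm, snapshot, camera_info, ticket gives the robot as it stands. Calls block until the motion is done:
- arm.movep(position, orientation): joint-space move of the TCP to a pose.
- arm.line_to(position, velocity=0.15, ori=None): straight line of the TCP; ori=None keeps the orientation; velocity is the mean speed in m/s.
- arm.move_j(angles): joint-space move.
- arm.move_gripper(opening, effort=None): opening from 0.0 (shut) to 1.0 (fully open); effort is the grip in N (None keeps the last); returns when the fingers have stopped.
- arm.pause(seconds).
- arm.ik(position, orientation): joint angles nearest the present ones, or None.
- snapshot(name): name is "side" or "top" or "wrist"; returns the picture (384x512x3 uint8, blue, green, red); there is no depth.
- camera_info(name): a dict with "fx", "fy", "cx", "cy" (pixels), "R" (3x3) and "t" (3): a world point X has camera coordinates R X + t; the wrist camera has in their place "T_tool_cam" (4x4, takes a point from camera to tool coordinates, whose origin is the TCP and whose axes are the flange's). Camera axes: x right, y down, z forward; pixel columns grow to the right and rows downward; lengths in m; the calibration is good to about 2 mm. A picture is of the moment at which its call begins: read the wrist's pose just before it. camera_info takes no time and is no camera call.
A pose or a line that the arm cannot do raises arm.MotionError and nothing moves.
- ticket.finish_job(): hands the job in; it is judged then, once.
Readings, each from a call of its own:
- arm.read_time(): time.
- arm.read_joint_positions(): joint angles.
- arm.read_dq(): joint speeds.
- arm.read_effort(): joint torques, N m.
- arm.read_tool_pos(): TCP position.
- arm.read_eef_rot(): TCP orientation.
- arm.read_ft_force(): force on the tool from outside, world axes, zero at the start.
- arm.read_wrist_torque(): the same for the moment, N m.
- arm.read_opening(): opening from 0.0 (shut) to 1.0 (fully open).
- arm.read_finger_force(): force on a finger pad.
Only numpy, scipy, OpenCV 4.12 (cv2) and the standard library are available. Lean on these libraries where they do the work, as an engineer would, in place of code of your own. Each camera call takes 0.05 s, during which the arm holds its last target. There are 200 camera calls.

### The job

Fit the loose guard rail to the bread stand: slide it, nose first, through the eyes of both steel posts, starting with the post nearest its grip block, until the block's face sits flush against that post, then let go. Feel the rail through gently instead of forcing it (keep it under 20 N on the posts), and leave the loaves, the jar and the spatula where they are.

Things in the scene. Friction and masses are not known exactly. Their poses are not given: they have to be found in the camera images.
- rail: Loose steel guard rail, 243 mm long, about 0.25 kg, lying level on its grip block. Origin: on the block's underside below the shoulder; z up, -y runs towards the nose. Block: y=0..50 mm, 24 mm wide (x), z=0..36 mm. Tube: 14 mm diameter, y=0..-165 mm, axis at x=0, z=18 mm.
- rail_tip (a point): Centre of the rail's nose end (rail frame 0, -193, 18 mm), axes as the rail. The nose tapers from 14 mm diameter at y=-165 mm to 10 mm at y=-193 mm.
- rail_shoulder (a point): Centre of the block's front face, the shoulder, where the tube begins (rail frame 0, 0, 18 mm), axes as the rail. The rail's centre of mass is 10 to 15 mm behind it, inside the block; the block is best gripped across x at its middle, 25 mm behind the shoulder.
- stand: Bread stand, fixed: dark wooden board, x=-51..175 mm, y=-120..120 mm, 20 mm thick, back ledge to z=50 mm, and two steel posts on one steel foot (40 x 200 mm, top at z=26 mm). Origin: under the board, at the mark for the foot's middle; z up, y along the line of the posts. The rail goes in from the +y side. Home: shoulder at y=+71 mm, nose at y=-122 mm.
- mark_near (a point): On the board, where the first (+y) post's hole centre would be if the foot sat on its mark: stand frame 0, 65, 115 mm. Each post: 40 mm wide (x), 12 mm thick (y), top 136 mm over the counter; through hole of 16.5 mm diameter in the middle of its width, centre 115 mm over the counter.
- mark_far (a point): The same for the second post (stand frame 0, -65, 115 mm). The true holes are off the marks: the foot with both posts (holes in line) is clamped tight but up to 14 mm off either way along stand x, and turned up to 0.14 rad either way about stand z through the origin. No measured pose shows this: see it, or feel it, e.g. by touching both 12 mm thick side edges of each post.
- loaf_a: A short baguette lying along stand y on the board behind the posts (170 mm long, 54 mm wide, 54 mm tall), about 75 mm from the post line. Origin: centre of its underside. Leave alone.
- loaf_b: A second such baguette, about 131 mm from the post line. Leave alone.
- jar: Amber glass jar, 72 mm diameter, 110 mm tall. Origin: centre of its underside. Leave alone.
- spatula: Spatula lying on the counter. Origin: under its middle. Leave alone.
Not all that is in view belongs to the job. What is shaped like the rail but red or turquoise is not meant.

How it is judged:
By the outcome, as a careful person would: the job done as asked, in the order asked, and still so for the second after the job is handed in, with the robot touching nothing.
It also fails if it takes over 72 s, if anything falls off the work surface, if the arm or the gripper's body presses on something with over 40 N, if the wrist force passes 120 N, or if a joint passes its speed limit or range.

## Working session

There is one attempt and no reset: what is moved stays moved. The work goes in short steps, each a Python script; the robot and the scene stay as the last script left them, time stands still between calls to the robot, and variables do not carry over. Pictures are saved under pics/ and viewed, at most 10 in all, crops included, and the job is handed in when it is done.

```bash
mkdir -p pics; ls; python3 - <<'E'
from station import arm,snapshot,camera_info
import cv2,numpy as np
for n in("side","top"):
    im=snapshot(n);cv2.imwrite(f"pics/{n}0.png",im);c=camera_info(n);print(n,c['fx'],c['fy'],c['cx'],c['cy'],np.round(c['R'],4).tolist(),np.round(c['t'],4).tolist())
print(camera_info("wrist"),arm.read_time(),arm.read_tool_pos(),arm.read_eef_rot())
a=cv2.imread("pics/side0.png");b=cv2.imread("pics/top0.png")
E
```

```text
pics
side 425.2507942404014 425.2507942404014 252.03131500439568 192.46376678687767 [[0.9808, -0.1948, -0.0122], [-0.1455, -0.6882, -0.7108], [0.1301, 0.6989, -0.7033]] [-0.516, 0.1021, 1.1289]
top 347.25745804355535 347.25745804355535 255.79220510485692 181.96235718222266 [[-0.0084, -0.9999, -0.0098], [-0.987, 0.0099, -0.1603], [0.1603, 0.0084, -0.987]] [-0.0227, 0.506, 1.105]
{'fx': 305.9465851423544, 'fy': 305.9465851423544, 'cx': 249.5013313004614, 'cy': 189.27547009311468, 'T_tool_cam': array([[-1.28425962e-04, -9.55929139e-01, -2.93597455e-01,
         7.34673335e-02],
       [ 9.99999992e-01, -1.24443270e-04, -3.22448731e-05,
        -3.88160526e-04],
       [-5.71241371e-06, -2.93597457e-01,  9.55929147e-01,
        -7.00452177e-02],
       [ 0.00000000e+00,  0.00000000e+00,  0.00000000e+00,
         1.00000000e+00]])} 0.1 [0.15611206 0.63043744 0.30284924] [ 1.21079950e-01  9.92642066e-01 -1.16381512e-03 -1.42591791e-04]
```

View pics/top0.png

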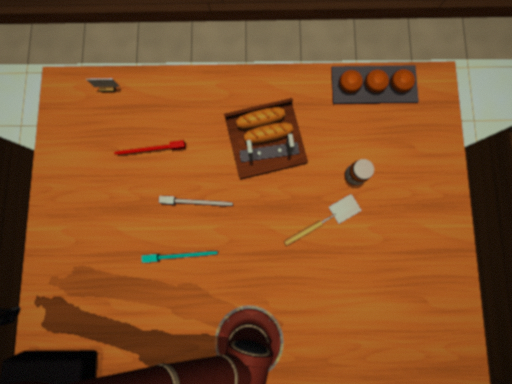

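View pics/side0.png

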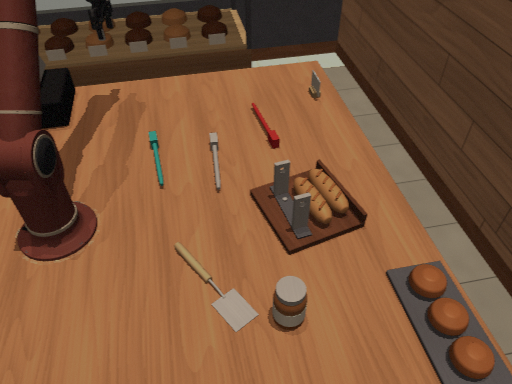

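The top view shows the steel rail with its block at about (166,201) and nose at (232,205). The posts are at about (250,148) and (291,143) on the board. The side view shows the post tops at about (282,165) and (301,198). Next I'll get rough positions and take closer looks with the wrist camera.

```bash
cat > h.py <<'E'
from station import arm,snapshot,camera_info,ticket
import cv2,numpy as np
from scipy.spatial.transform import Rotation as Ro
def cam(n,pose=None):
    c=camera_info(n);K=np.array([[c['fx'],0,c['cx']],[0,c['fy'],c['cy']],[0,0,1]])
    if n!="wrist": return K,np.array(c['R']),np.array(c['t'])
    p,q=pose;T=np.array(c['T_tool_cam']);Rw=Ro.from_quat(q).as_matrix()
    Rc=Rw@T[:3,:3];o=Rw@T[:3,3]+p
    return K,Rc.T,-Rc.T@o
def ray(uv,z,C):
    K,R,t=C;uv=np.atleast_2d(uv);d=(R.T@np.linalg.inv(K)@np.c_[uv,np.ones(len(uv))].T).T;o=-R.T@t
    return o+d*((z-o[2])/d[:,2])[:,None]
def proj(X,C):
    K,R,t=C;x=(K@(R@np.atleast_2d(X).T+t[:,None])).T;return x[:,:2]/x[:,2:]
def pose(): return np.array(arm.read_tool_pos()),np.array(arm.read_eef_rot())
def down(yaw): # tool z down, tool y axis at heading yaw (closing line)
    y=np.array([np.cos(yaw),np.sin(yaw),0]);z=np.array([0,0,-1.]);x=np.cross(y,z)
    return Ro.from_matrix(np.c_[x,y,z]).as_quat()
def wsnap(name):
    arm.pause(0.15);P=pose();im=snapshot("wrist");cv2.imwrite(f"pics/{name}.png",im);np.savez(f"pics/{name}.npz",p=P[0],q=P[1]);return im
def wload(name):
    d=np.load(f"pics/{name}.npz");return cv2.imread(f"pics/{name}.png"),cam("wrist",(d['p'],d['q']))
E
python3 - <<'E'
from h import *
C=cam("top")
print(np.round(ray([[166,201],[232,205]],.018,C),3));
print("board",np.round(ray([[225,114],[292,99],[306,164],[240,178]],.02,C),3))
print("posts",np.round(ray([[250,141],[290,136]],.136,C),3))
im=cv2.imread("pics/top0.png")[90:190,215:315];cv2.imwrite("pics/tc.png",cv2.resize(im,None,fx=6,fy=6,interpolation=cv2.INTER_CUBIC))
for y in(0,np.pi):
  for p in([.45,.2,.3],[.62,-.03,.36]): 
    print(y,p,np.round(arm.ik(p,down(y)),2) if arm.ik(p,down(y)) is not None else None)
E
```

```text
[[0.448 0.274 0.018]
 [0.432 0.053 0.018]]
board [[ 0.749  0.078  0.02 ]
 [ 0.801 -0.156  0.02 ]
 [ 0.569 -0.198  0.02 ]
 [ 0.523  0.026  0.02 ]]
posts [[ 0.618 -0.011  0.136]
 [ 0.633 -0.135  0.136]]
0 [0.45, 0.2, 0.3] [-0.75  0.4   0.41  1.88 -0.2   0.9  -0.25]
0 [0.62, -0.03, 0.36] [-0.29  0.56  0.53  1.44 -0.29  1.21  0.27]
3.141592653589793 [0.45, 0.2, 0.3] [-0.18  0.4  -0.4   1.87  0.19  0.91  2.48]
3.141592653589793 [0.62, -0.03, 0.36] [-0.55  0.74  1.13  1.45 -0.68  1.37 -2.53]
```

View pics/tc.png

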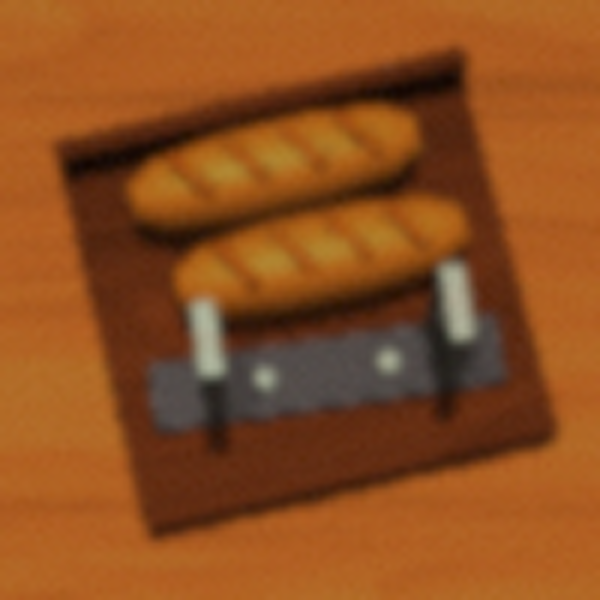

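The crop shows the post tops centred at about (249.5,146.3) and (291,140.3) in full-image pixels. The foot is turned slightly relative to the board. Next are wrist views over the posts and then over the rail.

```bash
python3 - <<'E'
from h import *
arm.movep([.605,-.03,.38],down(0));wsnap("w_post");print(arm.read_time())
arm.movep([.44,.20,.30],down(0));wsnap("w_rail");print(arm.read_time(),arm.read_ft_force())
a=cv2.imread("pics/w_post.png");b=cv2.imread("pics/w_rail.png")
cv2.imwrite("pics/w2.png",cv2.resize(np.hstack([a,b]),(800,300),interpolation=cv2.INTER_AREA))
E
```

```text
3.125
4.4583 [0.20230859 0.00885298 0.47569984]
```

View pics/w2.png

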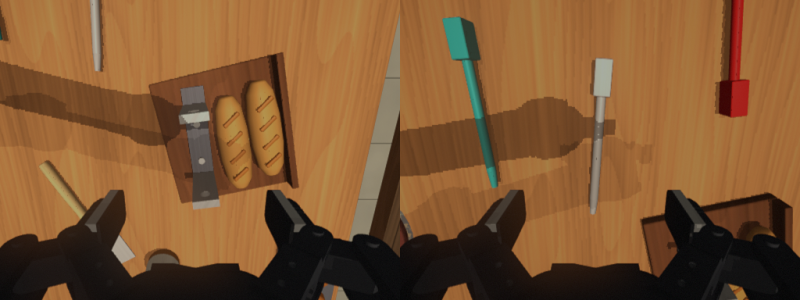

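The left half shows the near post at about (250,151) and the far post top at about (264,262) in full-resolution pixels. The right half shows the rail with its block at (770-512, 98) and nose at (760-512, 270). Next I'll extract these precisely.

```bash
python3 - <<'E'
from h import *
im,C=wload("w_rail")
hsv=cv2.cvtColor(im,cv2.COLOR_BGR2HSV);m=((hsv[...,1]<70)&(hsv[...,2]>60)).astype(np.uint8);m[290:]=0
n,l,s,c=cv2.connectedComponentsWithStats(cv2.morphologyEx(m,cv2.MORPH_CLOSE,np.ones((5,5))))
for i in range(1,n):
    if s[i,4]>150: print(s[i],c[i])
i=max([i for i in range(1,n) if 200<c[i][0]<300],key=lambda i:s[i,4])
ys=np.arange(s[i,1],s[i,1]+s[i,3]);xs=[np.flatnonzero(l[y]==i) for y in ys]
for y,x in list(zip(ys,xs))[::6]: print(y,x.min(),x.max(),end=' | ')
t=[(x.mean(),y) for y,x in zip(ys,xs) if len(x) and x.max()-x.min()<18 and s[i,1]+60<y<s[i,1]+s[i,3]-4]
W=ray(t,.022,C);d=np.polyfit(W[:,1],W[:,0],1);print("\naxis x=a*y+b",d, "res",np.std(W[:,0]-np.polyval(d,W[:,1])))
print("nose end",ray([[np.mean(xs[-1]),ys[-1]]],.018,C), "block top back edge",ray([[np.mean(xs[2]),ys[0]]],.036,C))
im,C=wload("w_post")
cr=im[95:280,200:300];cv2.imwrite("pics/pc.png",cv2.resize(cr,None,fx=3.2,fy=3.2,interpolation=cv2.INTER_CUBIC))
E
```

```text
[ 243   74   30  200 2638] [254.95564822 155.9727066 ]
[109 250  32  40 367] [124.67029973 273.26702997]
74 252 253 | 80 250 272 | 86 250 271 | 92 249 271 | 98 249 270 | 104 249 270 | 110 248 269 | 116 248 269 | 122 248 268 | 128 252 262 | 134 251 262 | 140 251 261 | 146 250 261 | 152 250 260 | 158 250 259 | 164 249 259 | 170 249 259 | 176 248 258 | 182 248 258 | 188 248 257 | 194 247 257 | 200 247 256 | 206 246 256 | 212 246 256 | 218 246 255 | 224 245 255 | 230 245 254 | 236 244 254 | 242 244 253 | 248 244 253 | 254 243 252 | 260 243 251 | 266 243 250 | 272 244 249 | 
axis x=a*y+b [0.07011302 0.43483099] res 0.0002481713433509667
nose end [[0.43880767 0.04974328 0.018     ]] block top back edge [[0.45474036 0.29387653 0.036     ]]
```

View pics/pc.png

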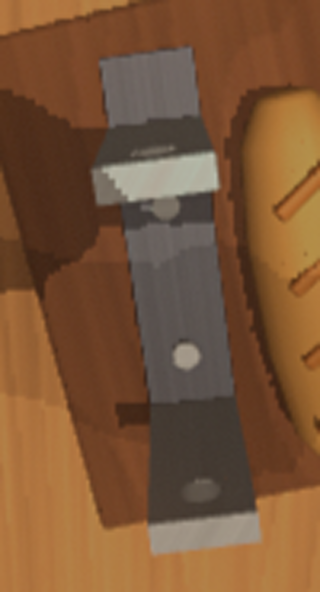

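The crop shows the near post's top face centred at about (156.5,177.5) and the far one at about (204.7,532), in crop pixels. Next I'll compute the hole line, grasp the rail and bring it in front of the near post.

```bash
python3 - <<'E'
from h import *
im,C=wload("w_post")
px=np.array([[156.5,177.5],[204.7,532]])/3.2+[200,95]-.34
T=ray(px,.136,C);u=T[0]-T[1];print(T,"sep",np.linalg.norm(u));th=np.arctan2(-u[0],u[1]);print("yaw",th)
T2=ray([[249.3,146.1],[290.8,140.1]],.136,cam("top"));print("top cam",T2)
np.savez("post.npz",T=T,th=th)
s=.0701;ph=-np.arctan(s)
g=np.array([.4348+s*.2678,.2678,0])
arm.movep(g+[0,0,.17],down(ph))
arm.line_to(g+[0,0,.081],.1)
print("ft",arm.read_ft_force(),arm.read_tool_pos())
arm.move_gripper(0.0,60)
print("open",arm.read_opening(),arm.read_finger_force(),arm.read_tool_pos())
arm.line_to(g+[0,0,.18],.12)
print(arm.read_opening(),arm.read_ft_force())
# rail +y dir
d=np.array([-np.sin(th),np.cos(th),0]);N=T[0].copy()
tip=N+d*(.006+.035);grip=tip+d*(.193+.025)
p=grip.copy();p[2]=.115-.018+.081
arm.movep(p,down(th));arm.pause(.3);im=wsnap("w_hand");print(p,arm.read_tool_pos(),arm.read_ft_force(),arm.read_time())
cv2.imwrite("pics/side1.png",snapshot("side"))
E
```

```text
[[ 0.60543726 -0.00898669  0.136     ]
 [ 0.62288062 -0.13779366  0.136     ]] sep 0.12998272480854386
yaw 0.13460361352423875
top cam [[ 0.60215458 -0.00913943  0.136     ]
 [ 0.61977024 -0.13701838  0.136     ]]
ft [ 0.95789967 -0.13141308 -0.15015507] [0.45399196 0.26790093 0.08156915]
open 0.2700159571968185 59.86847162246704 [0.45364239 0.26792636 0.0813214 ]
0.2715964546236069 [-0.03359078 -0.14185757 -1.83398432]
[0.57068011 0.24767056 0.178     ] [0.5703986  0.24798498 0.17817069] [ 0.99046824  0.45407403 -3.09816758] 8.7583
```

View pics/w_hand.png

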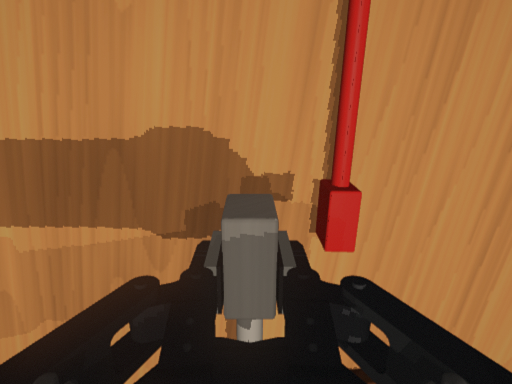

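The rail is gripped squarely, with the block at about (250,260), but the gripper hides the nose. I'll check the nose against the post in the top and side views.

```bash
python3 - <<'E'
from h import *
t=snapshot("top");cv2.imwrite("pics/top1.png",t);s=cv2.imread("pics/side1.png")
d=np.load("post.npz");T=d['T'];th=float(d['th']);dd=np.array([-np.sin(th),np.cos(th),0])
p=np.array(arm.read_tool_pos());print("yaw",Ro.from_quat(arm.read_eef_rot()).as_euler('xyz'))
tip=p-dd*.218;tip[2]=.115
for n in("top","side"): print(n,np.round(proj([tip,tip+dd*.1,T[0],T[1],T[0]-[0,0,.021]],cam(n)),1).tolist())
a=cv2.resize(t[120:180,190:310],(800,400),interpolation=cv2.INTER_CUBIC)
c=proj([tip],cam("side"))[0].astype(int);print(c)
b=cv2.resize(s[155:215,240:320],(266,200),interpolation=cv2.INTER_CUBIC)
b=s[c[1]-40:c[1]+60,c[0]-60:c[0]+60]
cv2.imwrite("pics/sc.png",cv2.resize(b,(720,600),interpolation=cv2.INTER_CUBIC));cv2.imwrite("pics/tc1.png",a)
E
```

```text
yaw [ 3.14146102e+00 -4.84357380e-05  1.70568478e+00]
top [[236.4, 148.7], [204.8, 153.2], [249.2, 145.1], [291.0, 139.1], [249.4, 146.8]]
side [[276.0, 159.6], [263.3, 138.2], [282.0, 163.1], [302.2, 196.5], [281.7, 169.1]]
[275 159]
```

View pics/tc1.png

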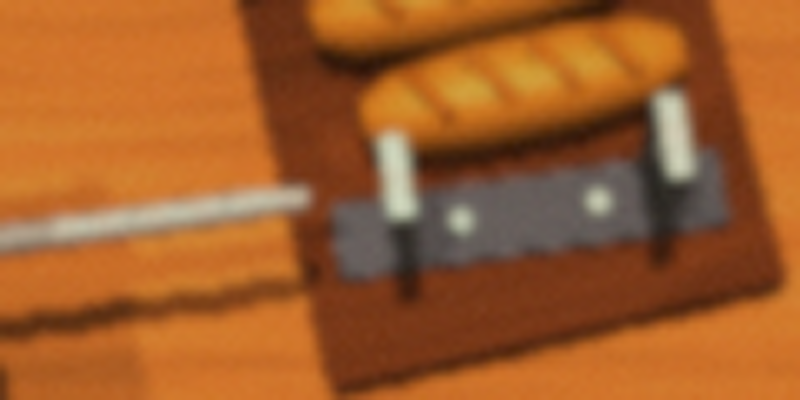

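View pics/sc.png

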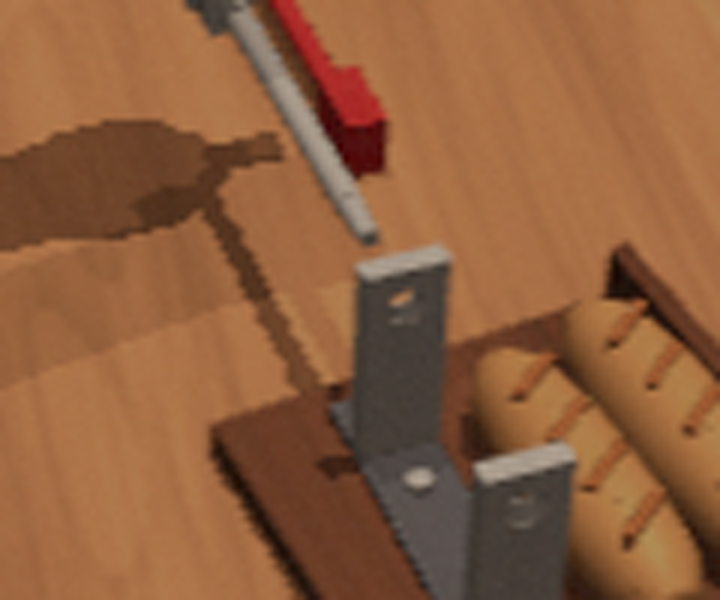

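In the top crop the rail tip is at about (308,196) and the near post at about (398,176). In the side crop the tip is at (370,237) and the post top at (403,264). Both views put the rail about 2 mm too far in +x relative to the posts, so I'll shift it by -2 mm and feel it in with force feedback.

```bash
cat > ins.py <<'E'
from h import *
import json,sys
d=np.load("post.npz");T=d['T'];th0=float(d['th'])
def axes(th): return np.array([-np.sin(th),np.cos(th),0]),np.array([np.cos(th),np.sin(th),0])
dd,ee=axes(th0)
def grip(s,off,z): # s: shoulder distance beyond home (m)
    g=T[0]+dd*(.006+s+.025)+ee*off;g=g.copy();g[2]=z;return g
def F(n=4):
    f=[];m=[]
    for _ in range(n): f.append(arm.read_ft_force());m.append(arm.read_wrist_torque());arm.pause(.01)
    f=np.mean(f,0);m=np.mean(m,0);R=np.c_[ee,dd,[0,0,1]];return np.r_[f@R,m@R]   # lateral, along(+ = back), up
def run(s,off,z,s_end,th,step=.004,v=.03,lim=5,gain=.00015,base=None,verbose=3):
    k=0
    while s>s_end+1e-6:
        s2=max(s-step,s_end);arm.line_to(grip(s2,off,z),v,ori=down(th));arm.pause(.06)
        f=F()-base;s=s2;k+=1
        if k%verbose==0 or abs(f[:3]).max()>lim: print(f"s={s*1e3:.1f} off={off*1e3:.2f} z={z*1e3:.2f}",np.round(f,2))
        if abs(f[1])>lim or abs(f[:3]).max()>10: print("STOP");break
        if abs(f[0])>1.5: off+=np.clip(gain*f[0],-.0006,.0006)
        if abs(f[2])>1.5: z+=np.clip(gain*f[2],-.0006,.0006)
    print("end",s,off,z,arm.read_time());return s,off,z
E
python3 - <<'E'
from ins import *
s=.193+.035;off=-.002;z=.178
arm.line_to(grip(s,off,z),.03);arm.pause(.3);b=F(10);np.save("base.npy",b);print(np.round(b,2))
s,off,z=run(s,off,z,.193-.012-.02,th0,base=b,lim=3,verbose=2)
json.dump([s,off,z],open("st.json","w"))
t=snapshot("side");c=t[150:210,245:325]
cv2.imwrite("pics/sc2.png",cv2.resize(c,(800,600),interpolation=cv2.INTER_CUBIC))
E
```

```text
[ 0.04 -0.04 -2.99  0.03  0.01  0.01]
s=220.0 off=-2.00 z=178.00 [-0.2  -0.15  0.   -0.01 -0.01 -0.02]
s=212.0 off=-2.00 z=178.00 [-0.48 -0.01 -0.17 -0.03 -0.03 -0.05]
s=204.0 off=-2.00 z=178.00 [ 0.29  0.39  0.49 -0.02 -0.01 -0.02]
s=196.0 off=-2.00 z=178.00 [ 0.06  0.14 -0.18  0.01  0.02 -0.03]
s=188.0 off=-2.00 z=178.00 [-0.07 -0.39  0.3   0.01 -0.02 -0.04]
s=180.0 off=-2.00 z=178.00 [ 0.18  0.28  0.28 -0.01  0.01 -0.01]
s=172.0 off=-2.00 z=178.00 [ 0.15 -0.17  0.23 -0.02 -0.02 -0.04]
s=164.0 off=-2.00 z=178.00 [-0.26  0.18  0.49  0.01  0.02 -0.03]
end 0.161 -0.002 0.178 15.8333
```

The nose passed the near post with no contact. I'll go on until the full diameter is in the eye, then centre it by a light two-sided touch before the far post.

```bash
python3 - <<'E'
from ins import *
b=np.load("base.npy");s,off,z=json.load(open("st.json"))
s,off,z=run(s,off,z,.125,th0,base=b,lim=3)
def probe(ax,sgn):
    for k in range(1,8):
        o=sgn*k*.0004
        arm.line_to(grip(s,off+(o if ax==0 else 0),z+(o if ax==2 else 0)),.02,ori=down(th0));arm.pause(.08);f=F(5)-b
        if abs(f[ax])>1.6: break
    print(ax,round(o*1e3,2),np.round(f,2));return o
c={}
for ax in(0,2):
    lo,hi=probe(ax,-1),None
    arm.line_to(grip(s,off,z),.03);hi=probe(ax,1);m=(lo+hi)/2
    if ax==0: off+=m
    else: z+=m
    arm.line_to(grip(s,off,z),.03)
arm.pause(.1);print(np.round(F()-b,2),s,off,z,arm.read_time(),arm.read_opening())
json.dump([s,off,z],open("st.json","w"))
E
```

```text
s=149.0 off=-2.00 z=178.00 [-0.28  0.65  0.13 -0.01 -0.   -0.02]
s=137.0 off=-2.00 z=178.00 [-0.25  0.24  0.03 -0.02 -0.   -0.02]
s=125.0 off=-2.00 z=178.00 [-0.32 -0.14  0.66  0.01 -0.02 -0.03]
end 0.125 -0.002 0.178 19.2583
0 -2.0 [ 2.74 -0.07 -0.13  0.   -0.51  0.35]
0 2.4 [-1.67  0.47  0.27 -0.    0.25 -0.2 ]
2 -1.6 [-0.5   0.36  1.95 -0.15  0.05 -0.06]
2 2.8 [ 0.09 -0.4  -2.51  0.24 -0.08  0.01]
[-0.3  -0.27  0.35  0.02  0.   -0.02] 0.125 -0.0018 0.17859999999999998 28.6417 0.27317846715278393
```

The rail is centred, with clearance on both sides of each axis. I'll run on through the far post to just before home.

```bash
python3 - <<'E'
from ins import *
b=np.load("base.npy");s,off,z=json.load(open("st.json"))
s,off,z=run(s,off,z,.070,th0,step=.005,v=.04,base=b,lim=4)
s,off,z=run(s,off,z,.006,th0,step=.004,v=.03,base=b,lim=4,verbose=2)
json.dump([s,off,z],open("st.json","w"))
E
```

```text
s=110.0 off=-1.80 z=178.60 [-0.07  0.09  0.57 -0.   -0.02 -0.02]
s=95.0 off=-1.80 z=178.60 [-0.25  0.09  0.21 -0.   -0.   -0.01]
s=80.0 off=-1.80 z=178.60 [ 0.05  0.4   0.33 -0.   -0.02 -0.02]
end 0.07 -0.0018 0.17859999999999998 32.675
s=62.0 off=-1.80 z=178.60 [ 0.02  0.32  0.31 -0.   -0.02 -0.03]
s=54.0 off=-1.80 z=178.60 [ 0.06 -0.13  0.26 -0.01 -0.01 -0.02]
s=46.0 off=-1.80 z=178.60 [-0.25  0.2  -0.09 -0.01 -0.02  0.01]
s=38.0 off=-1.80 z=178.60 [-0.23  0.33 -0.28  0.02 -0.01 -0.04]
s=30.0 off=-1.80 z=178.60 [-0.04  0.6   0.23  0.02 -0.01  0.  ]
s=22.0 off=-1.80 z=178.60 [-0.26  0.62  0.36  0.01 -0.02 -0.01]
s=14.0 off=-1.80 z=178.60 [-0.58 -0.01  0.02 -0.03  0.02 -0.04]
s=6.0 off=-1.80 z=178.60 [-0.15 -0.23  0.29 -0.01 -0.01 -0.02]
end 0.006 -0.0018 0.17859999999999998 38.675
```

```bash
python3 - <<'E'
from ins import *
b=np.load("base.npy");s,off,z=json.load(open("st.json"))
for i in range(24):
    s-=.0006;arm.line_to(grip(s,off,z),.02);arm.pause(.06);f=F()-b
    if f[1]>3: break
print("contact",s,np.round(f,2),arm.read_tool_pos(),arm.read_time())
for i in range(4):
    z-=.0004;arm.line_to(grip(s,off,z),.02);arm.pause(.05);f=F()-b
    if f[2]>1.5: break
print("down",z,np.round(f,2))
arm.move_gripper(.5);arm.pause(.2)
print(arm.read_opening(),np.round(F(),2),arm.read_time())
arm.line_to(grip(s,off,z+.09),.12)
arm.line_to(grip(s+.09,off,z+.14),.15)
arm.pause(.2);wsnap("w_end")
t=snapshot("side");tt=snapshot("top");cv2.imwrite("pics/side3.png",t);cv2.imwrite("pics/top3.png",tt);print(arm.read_time())
w=cv2.imread("pics/w_end.png")
cv2.imwrite("pics/end.png",np.hstack([cv2.resize(t[140:220,240:320],(400,400),interpolation=cv2.INTER_CUBIC),cv2.resize(w,(400,400),interpolation=cv2.INTER_AREA)]))
E
```

```text
contact -0.002399999999999998 [-0.55  4.28  2.59  0.84  0.06  0.03] [0.5997487  0.02004504 0.17866261] 43.4583
down 0.17819999999999997 [-0.09  5.49  2.83  1.06  0.07  0.02]
0.4979302504928171 [-0.01  0.13 -0.25 -0.01  0.   -0.01] 44.35
46.5833
```

View pics/end.png

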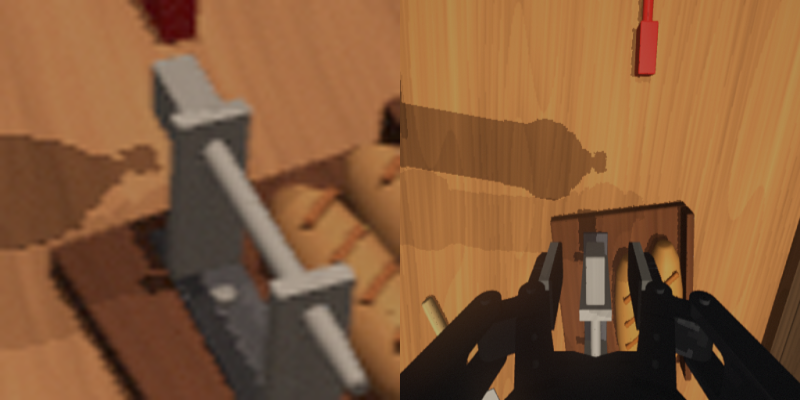

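The rail is through both posts with the block at the near post, and nothing else appears to have moved. I'll zoom in to check that it sits flush.

```bash
python3 - <<'E'
from ins import *
im,C=wload("w_end")
print(np.round(proj([grip(-.025,-.0018,.133),grip(.025,-.0018,.133),grip(-.025,-.0018,.136),grip(-.037,-.0018,.136)],C),1))
cv2.imwrite("pics/ec.png",cv2.resize(im[215:345,220:300],None,fx=4.6,fy=4.6,interpolation=cv2.INTER_CUBIC))
E
```

```text
[[248.6 294.9]
 [248.5 248.7]
 [248.6 296.8]
 [248.6 307.3]]
```

View pics/ec.png

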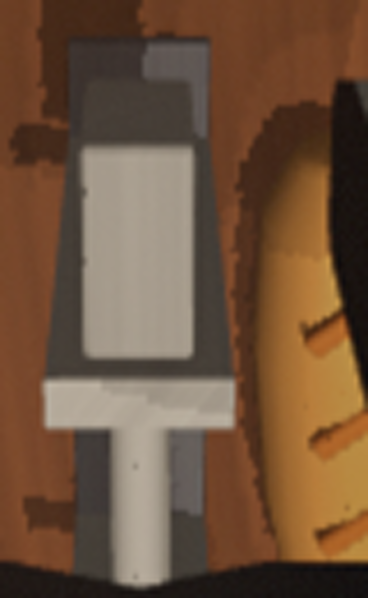

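The block's front edge is at row 292.8 and the post edge at row 297.4. That leaves a gap of perhaps 1 mm beyond what parallax explains. I'll give the block a gentle push from behind with closed fingers to make sure it is flush.

```bash
python3 - <<'E'
from ins import *
off=-.0018;s=.055
arm.move_gripper(0.0,20)
arm.line_to(grip(s,off,.187),.15,ori=down(th0));arm.pause(.2);b=F(6)
s=.044;arm.line_to(grip(s,off,.187),.05);arm.pause(.1);print(np.round(F()-b,2),arm.read_time())
c=None
for i in range(28):
    s-=.0007;arm.line_to(grip(s,off,.187),.02);arm.pause(.05);f=F()-b
    if f[1]>1 and c is None: c=s;print("touch",s,np.round(f,2))
    if f[1]>7: break
print("end",s,np.round(f,2),arm.read_time())
arm.line_to(grip(s+.03,off,.187),.1);arm.line_to(grip(.09,off,.318),.2,ori=down(th0));arm.move_gripper(.5);arm.pause(.1)
im=wsnap("w_end2");print(arm.read_time())
cv2.imwrite("pics/ec2.png",cv2.resize(im[215:345,220:300],None,fx=4.6,fy=4.6,interpolation=cv2.INTER_CUBIC))
d=cv2.imread("pics/w_end.png");g=lambda i:i[260:310,246:252].mean((1,2)).astype(int)
print(g(d)[20:45],g(im)[20:45],pose()[0],np.load("pics/w_end.npz")['p'])
E
```

```text
[ 0.33  0.2  -0.34  0.    0.02 -0.01] 48.8667
touch 0.037000000000000005 [-0.05  1.39  0.49  0.36  0.03 -0.01]
end 0.03350000000000001 [ 0.58  7.96  2.93  1.57  0.07 -0.01] 53.8667
55.9167
[155 155 155 154 154 155 154 154 154 154 155 152 132  71  60  61  70 110
 150 151 154 165 165 163 163] [155 155 155 155 155 155 155 154 154 154 154 154 154 154 151 130  69  59
  60  79 122 155 166 166 164] [0.58741862 0.11070903 0.31803091] [0.58776413 0.10767892 0.31797526]
```

```bash
python3 -c "
from station import ticket
print(ticket.finish_job())"
```

```text
the job is handed in; nothing more can be done
None
```

The guard rail is through the eyes of both posts, near post first, with its block seated against the near post and released. The highest force I read was about 8 N. I handed the job in at about 56 s; a gap of up to about 1 mm at the top of the block could not be ruled out from the last picture.

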